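Unbolt the ink store with the hooked rod

TASK

Take the hooked rod by its handle, reach its hook in through the wire cage's open end, feel for the bolt's upright post, catch it from behind and draw the bolt softly all the way back to its stop, so that the sprung lid pops up; move the bolt with the rod only, and never pull hard against the stop or press hard on the cage. Then back the rod out, leaving the bolt fully back, and lay it flat with its handle in the middle of the cork mat. Leave the ink pots and everything else where they are.

Things in the scene. Friction and masses are not known exactly. Their poses are not given: they have to be found in the camera images.
- rod: Loose hooked rod, 0.16 kg: wooden handle 110 long x 24 wide x 30 mm high, then a straight 8 mm steel shaft with a side hook at its end. Origin: centre of the handle's underside; x along the shaft to the hook, y to the side the hook points, z up. Mass centre 28 mm ahead of the origin. Starts flat on the mat, x roughly to world -y.
- rod_bend (a point): The rod's bend, on the shaft's axis: rod x = 300, y = 0, z = 15 mm. From here the hook's tine, 8 mm thick and level, runs in rod +y to y = 26 mm (30 mm with its round end). The shaft runs straight from the handle to here. Same axes as the rod.
- cage: Fixed store cage of 6 mm dark steel wire, 340 long x 200 wide x 118 mm high, open only at one end, its mouth. Origin: on the bench at the mouth, in line with the bolt; x runs straight in (roughly world -y), y across (roughly world +x), z up. Sides at y = -85 and +115, back at x = 340, floor 4 mm thick; roof bars at z = 115 mm, 40 mm apart, up to x = 195, then the lid.
- post_zone (a point): Middle of where the bolt's post may stand: cage x = 160, y = 0, z = 65 mm, axes as the cage; a good height for the shaft. The bolt unit sits along slots and is not measured: at bolt joint 0 the upright round post (10 mm thick, top at z = 86) has its axis at x = 147 to 173, y = 0 within 1 mm. Bar and guides below it, 28 mm wide, reach z = 51. No pots from y = -80 to +35.
- bolt (a joint): Travel of the bolt (a steel bar along the cage's x, with the post on it), m: 0 = fully in, lid locked; grows as the post is drawn to the mouth (cage -x); 0.042 = fully back, at a hard stop. Starts at 0 to 0.005. Drawing takes 4 to 8 N (over 15 N harms it); it stays where left; the lid is freed between 0.010 and 0.038, before the stop.
- lid (a joint): Opening angle of the grey sheet lid over the cage's far part (cage x = 200 to 339 mm), hinged along the cage's y = +115 side, rad: 0 = shut; when the bolt frees it a spring lifts it by itself to about 0.9. It has no other catch.
- mat: Fixed cork mat 240 (world x) x 260 (world y) x 3 mm on the bench; the rod belongs on it. Origin: centre of its underside, axes along the world's.
- pot0: Bystander: loose white ink pot with black cap, 56 mm diameter, 85 mm high, in the cage near its mouth. Origin: centre of its base.
- pot1: Bystander: a second such ink pot, standing deeper in the cage. Origin: centre of its base.
- tape: Bystander: cardboard tape core lying flat, 90 mm diameter, 25 mm high, on the far side of the bench.
- cup: Bystander: white cup, 76 mm diameter, 100 mm high, on the far side of the bench.
- tub: Bystander: white paint tub, 90 mm diameter, 100 mm high, on the robot's side of the cage.
- block: Bystander: wooden block 100 x 50 x 30 mm, beside the mat, on its far side.
- marker: Bystander: black marker pen, 130 mm long, 16 mm diameter, lying on the far side of the bench.
There are look-alikes about, which are no part of the job. There is more than one size of the part that bears bolt; the job needs the larger.

How it is judged (in metres and radians):
On the way, in this order (a step that is already met when the one before it is completed fails the run):
1. the hooked rod is lifted off the mat (height (world z) of rod above 0.03 m), for 0.2 s.
2. the bolt is drawn back to its stop (within 1.5 mm) (value of joint bolt above 0.0405 m), for 0.2 s.
At the end, for the whole second after the job is handed in: The bolt is fully back (within 1.5 mm of its stop), the lid has sprung open (over 0.5 rad), and the rod lies released, flat (within 0.1 rad) and at rest on the cork mat with the middle of its handle within 80 mm of the mat's centre along each side (value of joint bolt above 0.0405 m and value of joint lid above 0.5 rad and x of rod in the frame of mat between -0.08 and 0.08 m and y of rod in the frame of mat between -0.08 and 0.08 m and z of rod in the frame of mat below 0.008 m and angle between rod's own z axis and vertical below 0.1 rad and linear speed of rod below 0.02 m/s); the robot touches nothing.
It fails at once if the rod pulls or pushes the bolt with more than 15 N (contact force between rod and bolt above 15 N).
It fails at once if the rod is pressed against the cage with more than 15 N (contact force between rod and cage above 15 N).
It fails at once if the gripper or arm touches the bolt (contact force between any of the arm, the fingers and bolt above 0.5 N).
It fails at once if the gripper or arm pushes the cage or its lid hard (over 15 N) (contact force between any of the arm, the fingers and cage above 15 N).
It fails at once if a bystander is shifted by more than 15 mm (distance of any of pot0, pot1, tape, cup, tub, block, marker from where it was at the start of the episode above 0.015 m).
It also fails if it takes over 64 s, if anything falls off the work surface, if the arm or the gripper's body presses on something with over 40 N, if the wrist force passes 120 N, or if a joint passes its speed limit or range.

ROBOT

A 6-joint arm with a two-finger parallel gripper is mounted at the origin on the work surface. World frame = base frame: x ahead of the robot, y to its left, z up, the work surface at z = 0. Lengths are in mm, angles in rad, forces in N, time in s.
With the tool pointing down it reaches from about 400 to 925 mm from the base axis. Payload 12.5 kg.
Tool frame: the origin (TCP) lies where the fingers leave the gripper's body, on its centre line; the fingertips stand 78 mm ahead of it and the grasp point (between the pads) lies 59 mm ahead of it (env.tip_extent is the distance from the TCP to the fingertips, in mm); z points along the fingers, y is the direction in which the jaws open and shut (so a half turn about z gives the same grasp; the last joint's range is limited). The gripper opens to 95 mm and grips with 3 to 60 N. Pads are 20 mm wide; open, the fingers measure 119 mm over their backs; the gripper's body (75 mm by 180 mm) begins 59 mm behind the grasp point.
Start: joints at [1.011, 0.491, 1.559, -0, 1.092, -0.106], TCP at [273.973, 561.762, 292.261] pointing down, gripper open.
Joint ranges: [-3.1, 3.1], [-0.84, 2.19], [0.05, 2.79], [-1.13, 4.28], [0.06, 2.93], [-2.69, 2.69]. Speed limits (rad/s): [2.22, 2.22, 2.79, 3.14, 3.14, 3.14].

INTERFACE

Orientations are given as [roll, pitch, yaw] about the fixed x, y, z axes, in that order (R = Rz(yaw) Ry(pitch) Rx(roll)).
In Python, from cell import env gives the robot as it stands. The module is installed in compiled form; this text tells all that it offers.
- The arm moves only by the tool play_rows, never from a script. Its argument "targets" is a list of rows, each an object with "linear": the shift along the tool's x, y, z in mm, a list of three; "turn": the turn about the tool's z in rad. A call has 1 to 20 rows; each row is the pose to reach, as a shift and turn from the pose commanded when the call began, along the tool's axes at that moment; what a row does not reach only later rows make up. A row lasts 1/8 s, in which the tool goes at most 62.5 mm and 10.7 degrees, less where a joint would pass 70% of its speed; a pose out of reach is approached as far as the arm can. A call with a gripper value outside its range is refused whole. "hand" is the finger opening in mm, from 0 to 95.1, set as the call begins (left out, the last holds). The fingers move at their own pace and stop on an object; the grip force is fixed at half the most. Time passes only in rows, so rows that repeat a pose let the fingers close. It gives the time, the measured TCP pose, the force and the opening at its end, in the units of the state.
- env.state(): the state, without advancing time (a new reading comes with each control period).
- env.read_camera(name): name is "scene" or "top" or "wrist"; returns (picture, depth): 480x640x3 uint8, red, green, blue; 480x640 float32, mm along the optical axis (not along the pixel's ray), 0 where there is no reading.
- env.camera_params(name): a dict with "fx", "fy", "cx", "cy" (pixels), "R" (3x3) and "t" (3): a world point X has camera coordinates R X + t. Camera axes: x right, y down, z forward; pixel columns grow to the right and rows downward; lengths in mm; the calibration is good to about 2 mm. A picture is of the moment at which its call begins: read the wrist's pose just before it. camera_params takes no time and is no camera call; for the wrist camera it gives the pose at the moment of the call.
- env.job_done(): hands the job in, once; it reports no verdict.
The state is a dict: "t": time; "joints": joint angles; "qvel": joint speeds; "tau": joint torques, N m; "eef_pos": TCP position; "tcp_rot": TCP orientation; "ft_force": force on the tool from outside, world axes, zero at the start; "moment": the same for the moment, N m; "opening": opening from 0.0 (shut) to 1.0 (fully open).
Only numpy, scipy, OpenCV 4.12 (cv2) and the standard library are available. Lean on these libraries where they do the work, as an engineer would, in place of code of your own. Each camera call takes 0.05 s, during which the arm holds its last target.

## Working session

There is one attempt and no reset: what is moved stays moved. The work goes in short steps, Python scripts to look and compute and a tool call to move; the robot and the scene stay as the last step left them, time stands still between calls to the robot, and variables do not carry over. Pictures are saved under pics/ and viewed, and the job is handed in when it is done.

Besides the shell and the picture viewer there is one more tool, called as name(argument=value, ...), one argument or row to a line, values as JSON. play_rows: Moves the arm, as the interface text tells. Its arguments: {"type":"object","properties":{"targets":{"type":"array","items":{"type":"object","properties":{"linear":{"type":"array","items":{"type":"number"}},"turn":{"type":"number"}}}},"hand":{"type":"number"}},"required":["targets"]}

```bash
mkdir -p pics; ls; python3 - <<'E'
from cell import env
import cv2,numpy as np
s=env.state();print({k:np.round(v,3) for k,v in s.items()})
for n in ["scene","top","wrist"]:
    p,d=env.read_camera(n);cv2.imwrite(f"pics/{n}0.png",p[:,:,::-1]);np.save(f"pics/{n}0.npy",d)
    c=env.camera_params(n);print(n,{k:np.round(v,3).tolist() for k,v in c.items()})
    np.savez(f"pics/{n}0c.npz",**c)
E
```

```text
pics
{'t': np.float64(0.0), 'joints': array([ 1.011,  0.492,  1.559,  0.   ,  1.092, -0.106]), 'qvel': array([ 0.001, -0.002, -0.001, -0.001, -0.001, -0.   ]), 'tau': array([-2.0000e-03, -6.1264e+01, -2.5818e+01,  6.9000e-02,  4.8000e-02,
       -0.0000e+00]), 'eef_pos': array([273.861, 561.62 , 291.669]), 'tcp_rot': array([-3.14 , -0.   ,  2.688]), 'ft_force': array([ 1.377, -0.454, -0.543]), 'moment': array([0.003, 0.032, 0.037]), 'opening': np.float64(1.003)}
scene {'fx': 555.443, 'fy': 555.443, 'cx': 326.264, 'cy': 243.3, 'R': [[0.174, 0.985, -0.013], [0.839, -0.155, -0.521], [-0.515, 0.08, -0.853]], 't': [-73.182, -392.113, 1665.567]}
top {'fx': 605.474, 'fy': 605.474, 'cx': 315.361, 'cy': 240.791, 'R': [[-0.029, -1.0, -0.008], [-0.993, 0.03, -0.114], [0.114, 0.005, -0.993]], 't': [23.355, 541.018, 1412.336]}
wrist {'fx': 399.824, 'fy': 399.824, 'cx': 320.533, 'cy': 245.319, 'R': [[0.439, 0.898, -0.001], [0.867, -0.424, 0.262], [0.235, -0.116, -0.965]], 't': [-626.065, -28.149, 391.938]}
```

View pics/scene0.png

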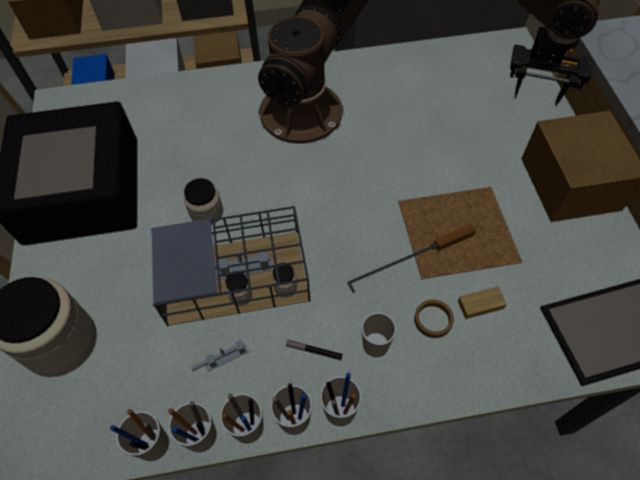

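View pics/top0.png

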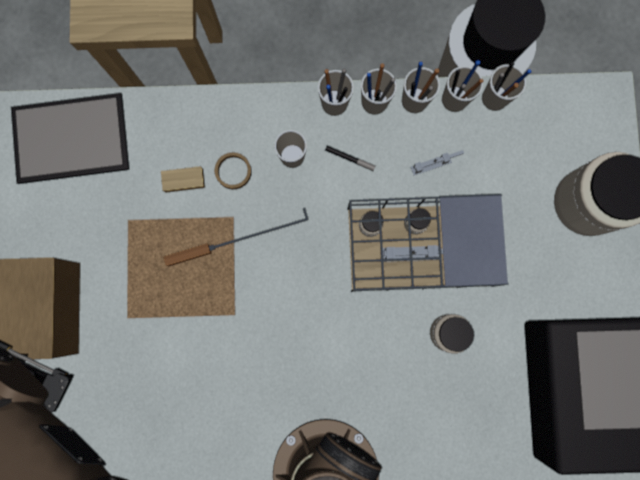

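View pics/wrist0.png

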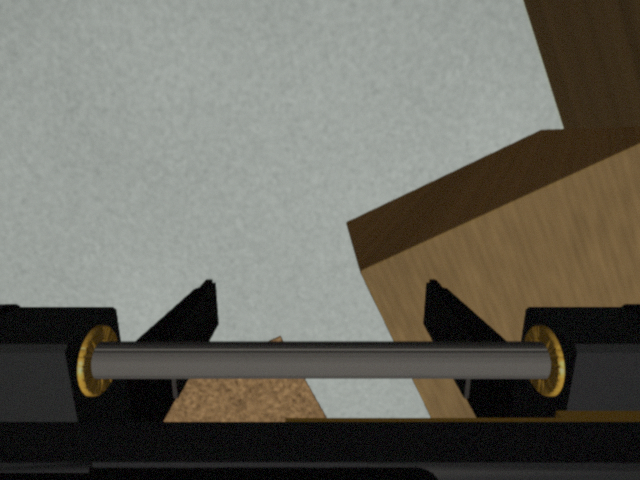

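```bash
cat > h.py <<'E'
import numpy as np,cv2
def cam(n):
    c=np.load(f"pics/{n}c.npz");return {k:c[k] for k in c}
def pix(c,u,v,z):
    r=np.array([(u-c['cx'])/c['fx'],(v-c['cy'])/c['fy'],1.]);R=c['R'];o=-R.T@c['t'];d=R.T@r
    return o+d*(z-o[2])/d[2]
def proj(c,X):
    q=c['R']@np.asarray(X,float)+c['t'];return c['fx']*q[0]/q[2]+c['cx'],c['fy']*q[1]/q[2]+c['cy']
def crop(src,dst,x0,y0,w,h,k):
    im=cv2.imread(src)[y0:y0+h,x0:x0+w];im=cv2.resize(im,None,fx=k,fy=k,interpolation=cv2.INTER_CUBIC)
    im=cv2.convertScaleAbs(im,alpha=1.5)
    for i in range(0,w,20): cv2.putText(im,str(x0+i),(i*k,10),0,.35,(0,0,255),1);cv2.line(im,(i*k,12),(i*k,18),(0,0,255),1)
    for i in range(0,h,20): cv2.putText(im,str(y0+i),(0,i*k+4),0,.35,(0,0,255),1)
    cv2.imwrite(dst,im)
E
python3 - <<'E'
from h import *
crop('pics/top0.png','pics/a1.png',120,195,200,130,4)
crop('pics/top0.png','pics/a2.png',340,185,180,115,4)
crop('pics/scene0.png','pics/a3.png',145,195,175,135,4)
E
```

```text
(no output)
```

View pics/a1.png

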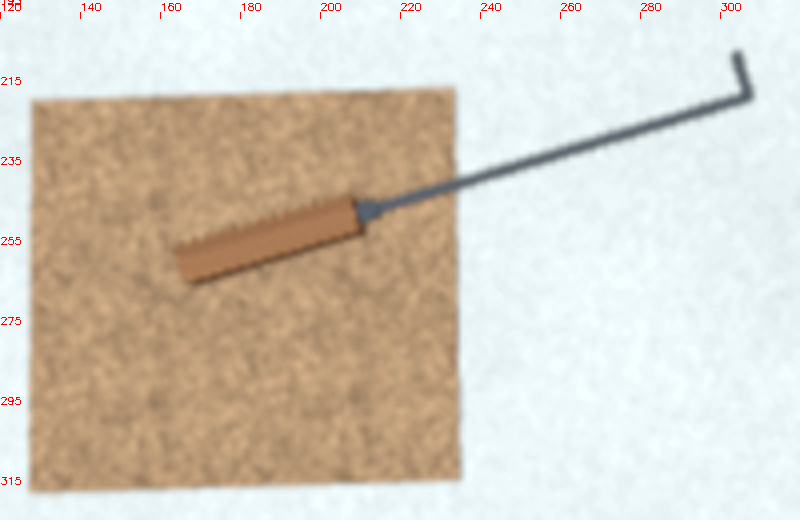

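View pics/a2.png

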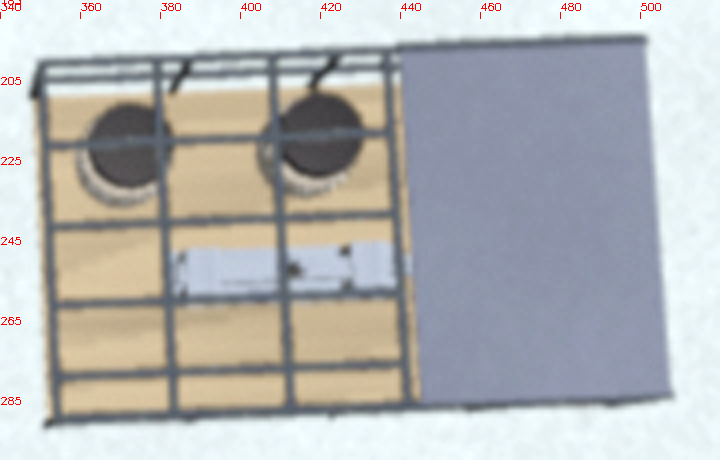

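View pics/a3.png

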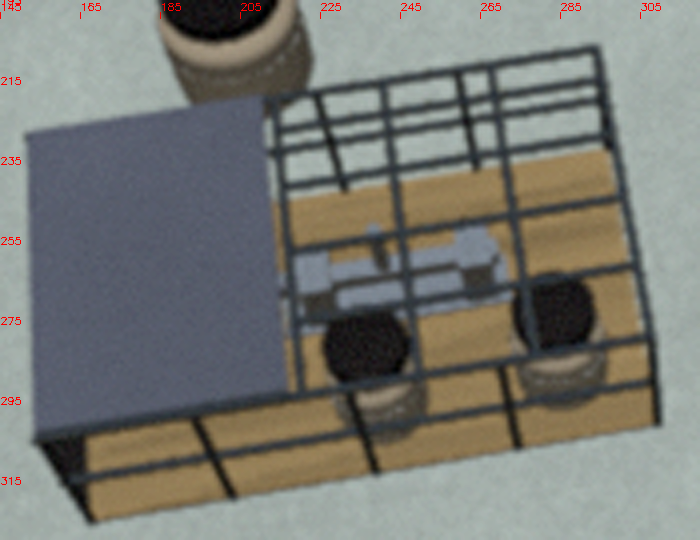

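```bash
python3 - <<'E'
from h import *
from scipy.optimize import least_squares
T=cam('top0');S=cam('scene0')
f=lambda u,v,z:np.round(pix(T,u,v,z),1)
print('mat',[f(*p,3) for p in [(128,219.8),(233.8,216.8),(235.2,315),(127.2,317.5)]], np.mean([f(*p,3) for p in [(128,219.8),(233.8,216.8),(235.2,315),(127.2,317.5)]],0))
b=f(165.8,261.2,33);a=f(209.5,248.7,33);e=f(306.5,219.2,18);g=f(304.3,208.5,18)
print('handle back',b,'front',a,'len',np.linalg.norm(a-b),'bend',e,'tip',g)
d=e[:2]-(a+b)[:2]/2;print('dist',np.linalg.norm(d),'ang',np.arctan2(*d[::-1]),np.arctan2(*(a-b)[:2][::-1]))
P=[((350.3,200.7),(0,115,116)),((354.2,288.6),(0,-85,116)),((501.2,194.7),(339,115,118)),((507.4,284),(339,-85,118))]
def C(p,X): 
    c,s=np.cos(p[2]),np.sin(p[2]);x,y,z=X; return np.array([p[0]+c*x-s*y,p[1]+s*x+c*y,z])
# cage y ~ world +x, x ~ -y : yaw=-pi/2
r=lambda p:np.concatenate([np.array(proj(T,C(p,X)))-q for q,X in P])
o=least_squares(r,[550,-50,-1.57]);p=o.x;print('cage',p,'res',np.round(o.fun,2))
# scene check
for X in [(0,115,118),(0,-85,118),(339,115,118),(339,-85,118),(160,0,86)]: print(X,np.round(proj(S,C(p,X)),1),np.round(proj(T,C(p,X)),1))
for n,c,uv in(('top',T,(413.5,252)),('scene',S,(239,252.2))):
  for z in (81,86):
    w=pix(c,*uv,z); q=w[:2]-p[:2];cs,sn=np.cos(p[2]),np.sin(p[2]);print(n,z,w,'cage xy',cs*q[0]+sn*q[1],-sn*q[0]+cs*q[1])
E
```

```text
mat [array([610.1, 464.1,   3. ]), array([609.7, 205. ,   3. ]), array([371.3, 204.9,   3. ]), array([372.9, 464.5,   3. ])] [491.    334.625   3.   ]
handle back [503.1 364.   33. ] front [529.9 259.8  33. ] len 107.59126358585067 bend [596.1  27.3  18. ] tip [622.4  31.9  18. ]
dist 295.52211423174407 ang -1.2980743732636852 -1.3190549173535089
cage [506.30981062 -75.82660874  -1.56599944] res [ 0.29 -0.39  0.04  0.43 -0.18  0.21 -0.16 -0.25]
(0, 115, 118) [307.9 279. ] [350.6 200.2]
(0, -85, 118) [294.5 206.8] [354.3 289. ]
(339, 115, 118) [154.5 304.4] [501.  194.9]
(339, -85, 118) [152.9 228.7] [507.2 283.8]
(160, 0, 86) [233.8 253.9] [422.  249.8]
top 81 [ 503.11025109 -217.0656002    81.        ] cage xy 141.22201862152139 -3.8770279697175885
top 86 [ 502.65347066 -216.27847691   86.        ] cage xy 140.43271326857055 -4.330027412250873
scene 81 [ 501.48136375 -223.64230996   81.        ] cage xy 147.79083915818953 -5.537444191337378
scene 86 [ 504.55774046 -223.19259929   86.        ] cage xy 147.35589064059084 -2.45894567775641
```

```bash
cat >> h.py <<'E'
def goto(x,y,z,yaw=None):
    """print tool shift from current (measured) pose to world TCP x,y,z,yaw"""
    from cell import env
    s=env.state();p=s['eef_pos'];w=s['tcp_rot'][2]
    d=np.array([x,y,z])-p
    print('t',round(float(s['t']),2),'shift',np.round([np.cos(w)*d[0]+np.sin(w)*d[1],np.sin(w)*d[0]-np.cos(w)*d[1],-d[2]],1),'turn',None if yaw is None else round(w-yaw,3),'pos',np.round(p,1),np.round(s['tcp_rot'],3),'F',np.round(s['ft_force'],1))
E
python3 - <<'E'
from h import *
goto(522,293,190,1.836)
E
```

```text
t 0.15 shift [-340.8 -132.7  101.8] turn 0.852 pos [273.9 561.7 291.8] [-3.141 -0.     2.688] F [-0.1 -0.4  0.8]
```

play_rows(
  targets=[
    {"linear":[-50,-20,15],"turn":0.13},
    {"linear":[-100,-39,30],"turn":0.26},
    {"linear":[-150,-58,45],"turn":0.39},
    {"linear":[-200,-78,60],"turn":0.52},
    {"linear":[-250,-97,75],"turn":0.65},
    {"linear":[-300,-117,90],"turn":0.78},
    {"linear":[-341,-133,102],"turn":0.852},
    {"linear":[-341,-133,102],"turn":0.852},
    {"linear":[-341,-133,102],"turn":0.852},
  ],
  hand=60,
)

```text
t: 1.27
eef_pos: [521.8, 293.0, 190.2]
tcp_rot: [-3.141, -0.0, 1.836]
ft_force: [-0.1, 0.2, 0.1]
opening: 0.627
```

```bash
cat >> h.py <<'E'
def snap(n,tag):
    from cell import env
    c=env.camera_params(n);p,d=env.read_camera(n)
    cv2.imwrite(f"pics/{tag}.png",p[:,:,::-1]);np.save(f"pics/{tag}.npy",d);np.savez(f"pics/{tag}c.npz",**c)
E
python3 - <<'E'
from h import *
snap('wrist','w1')
goto(522,293,85,1.836)
im=cv2.imread('pics/w1.png');cv2.imwrite('pics/w1b.png',cv2.convertScaleAbs(im,alpha=1.5))
E
```

```text
t 1.32 shift [ -0.5   0.3 105.4] turn 0.001 pos [521.6 293.4 190.4] [ 3.142 -0.     1.837] F [-0.   0.3 -0.3]
```

View pics/w1b.png

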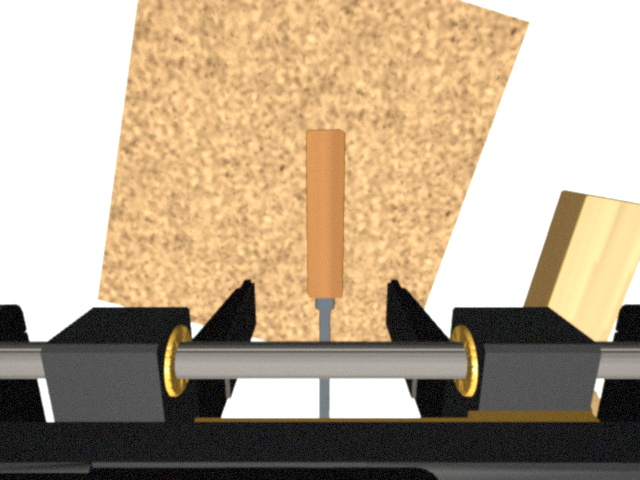

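```bash
python3 - <<'E'
from h import *
W=cam('w1')
b=pix(W,325.5,131,31);a=pix(W,324,296,33);sh=pix(W,324,410,18)
print(b,a,sh,(a+b)/2,np.linalg.norm(a-b));d=(a-b);print(np.arctan2(d[1],d[0]));d=sh-b;print(np.arctan2(d[1],d[0]))
E
```

```text
[503.961201   370.01155113  31.        ] [531.20309619 266.88801789  33.        ] [557.9316908  169.58356983  18.        ] [517.5821486  318.44978451  32.        ] 106.67981984592029
-1.312528546729367
-1.3077592138306624
```

play_rows(
  targets=[
    {"linear":[2,1,40],"turn":0.004},
    {"linear":[2,1,80],"turn":0.004},
    {"linear":[2,1,100],"turn":0.004},
    {"linear":[2,1,105],"turn":0.004},
    {"linear":[2,1,105],"turn":0.004},
  ],
)

```text
t: 1.95
eef_pos: [522.4, 295.7, 85.9]
tcp_rot: [3.141, -0.0, 1.833]
ft_force: [-0.7, 0.1, -0.1]
opening: 0.63
```

play_rows(
  targets=[
    {"linear":[0,0,0],"turn":0},
    {"linear":[0,0,0],"turn":0},
    {"linear":[0,0,0],"turn":0},
    {"linear":[0,0,0],"turn":0},
    {"linear":[0,0,0],"turn":0},
    {"linear":[0,0,0],"turn":0},
  ],
  hand=10,
)

```text
t: 2.7
eef_pos: [522.8, 295.0, 85.5]
tcp_rot: [3.141, -0.0, 1.832]
ft_force: [0.7, -0.2, 3.4]
opening: 0.254
```

play_rows(
  targets=[
    {"linear":[0,0,-10],"turn":0},
    {"linear":[0,0,-25],"turn":0},
    {"linear":[0,0,-40],"turn":0},
    {"linear":[0,0,-47],"turn":0},
    {"linear":[0,0,-47],"turn":0},
    {"linear":[0,0,-47],"turn":0},
    {"linear":[0,0,-47],"turn":0},
  ],
)

```text
t: 3.58
eef_pos: [522.5, 294.9, 131.8]
tcp_rot: [-3.141, 0.0, 1.832]
ft_force: [-0.3, 0.2, -1.4]
opening: 0.249
```

```bash
python3 - <<'E'
from h import *
goto(456,130,133,1.576)
snap('top','t1');snap('scene','s1')
crop('pics/t1.png','pics/t1b.png',130,190,200,130,4)
crop('pics/s1.png','pics/s1b.png',320,190,180,120,4)
E
```

```text
t 3.58 shift [-142.1 -106.7   -1.2] turn 0.256 pos [522.5 294.9 131.8] [-3.141  0.     1.832] F [-0.3  0.2 -1.4]
```

View pics/t1b.png

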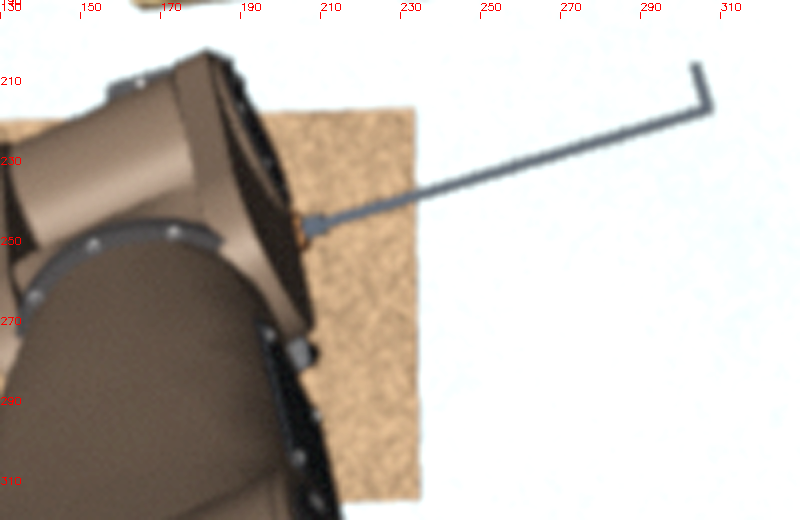

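View pics/s1b.png

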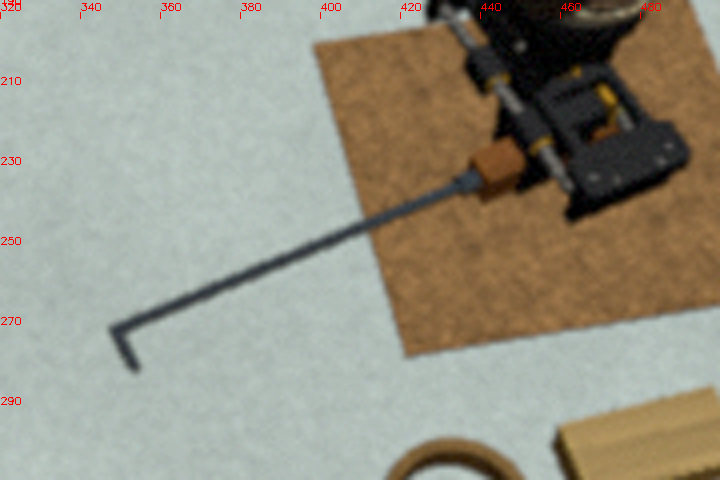

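```bash
cat >> h.py <<'E'
def tri(ct,uvt,cs,uvs):
    from scipy.optimize import least_squares
    r=lambda X:np.r_[np.array(proj(ct,X))-uvt,np.array(proj(cs,X))-uvs]
    o=least_squares(r,[500,0,65]);return o.x,o.fun
E
python3 - <<'E'
from h import *
T=cam('t1');S=cam('s1')
print(tri(T,(306.6,217.1),S,(349.8,272.4)))
print(tri(T,(304,206),S,(353.75,282.25)))
print(tri(T,(208.5,246.8),S,(438,234.5)))
# expected bend from TCP: rod angle yaw 1.832-pi
a=1.832-np.pi; 
print(np.array([522.5,294.9])+280*np.array([np.cos(a),np.sin(a)]))
# cage corners by triangulation: mouth near corner
print(tri(cam('top0'),(354.2,288.6),cam('scene0'),(294.7,206.5)), 'post',tri(cam('top0'),(413.5,252),cam('scene0'),(239,252.2)))
E
```

```text
(array([593.95967566,  26.35974218,  65.0578793 ]), array([-0.13795367, -0.01863824, -0.13981079,  0.00571745]))
(array([620.5567544 ,  31.12496003,  63.72557574]), array([ 0.13281729,  0.01831388,  0.13295861, -0.00567409]))
(array([530.9715072 , 257.02779325,  67.5084204 ]), array([-0.52531443, -0.10605636, -0.5576947 ,  0.04656406]))
[594.80820327  24.39764559]
(array([422.12595558, -75.87986257, 120.24148035]), array([-0.02178213, -0.00208487, -0.02385005,  0.00037256])) post (array([ 502.74635815, -220.12902291,   81.96293879]), array([1.40927853, 0.07809084, 1.46527362, 0.01516949]))
```

play_rows(
  targets=[
    {"linear":[-3,-15,-1],"turn":0.05},
    {"linear":[-6,-30,-1],"turn":0.1},
    {"linear":[-10,-45,-1],"turn":0.15},
    {"linear":[-13,-60,-1],"turn":0.21},
    {"linear":[-16.5,-74,-1],"turn":0.256},
    {"linear":[-16.5,-74,-1],"turn":0.256},
    {"linear":[-16.5,-74,-1],"turn":0.256},
    {"linear":[-16.5,-74,-1],"turn":0.256},
  ],
)

```text
t: 4.68
eef_pos: [455.8, 260.1, 133.2]
tcp_rot: [3.141, -0.0, 1.576]
ft_force: [-0.4, 0.5, -1.7]
opening: 0.252
```

```bash
python3 - <<'E'
from h import *
goto(455,30,133,1.576)
snap('top','t2');snap('scene','s2');snap('wrist','w2')
crop('pics/t2.png','pics/t2b.png',270,185,180,120,4)
crop('pics/s2.png','pics/s2b.png',200,190,190,120,4)
E
```

```text
t 4.67 shift [-2.301e+02 -2.100e+00  2.000e-01] turn 0.0 pos [455.8 260.1 133.2] [ 3.141 -0.     1.576] F [-0.4  0.5 -1.7]
```

View pics/t2b.png

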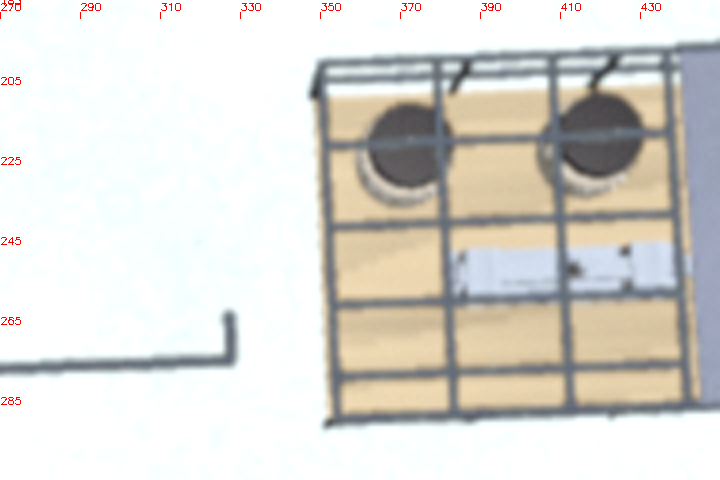

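View pics/s2b.png

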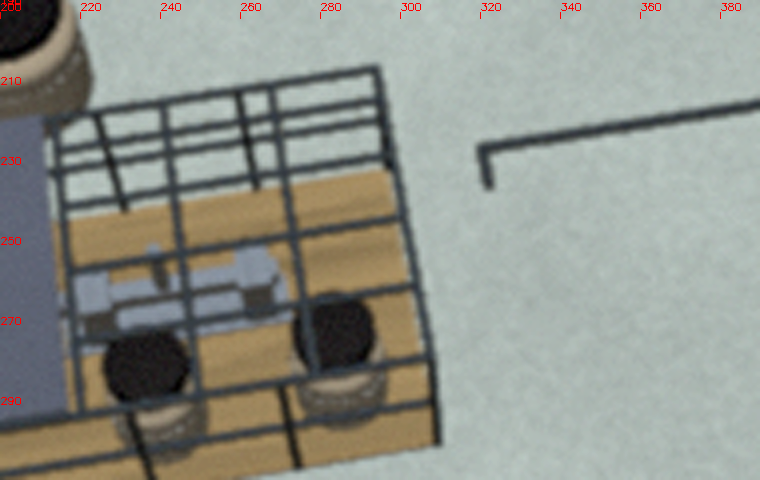

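View pics/w2.png

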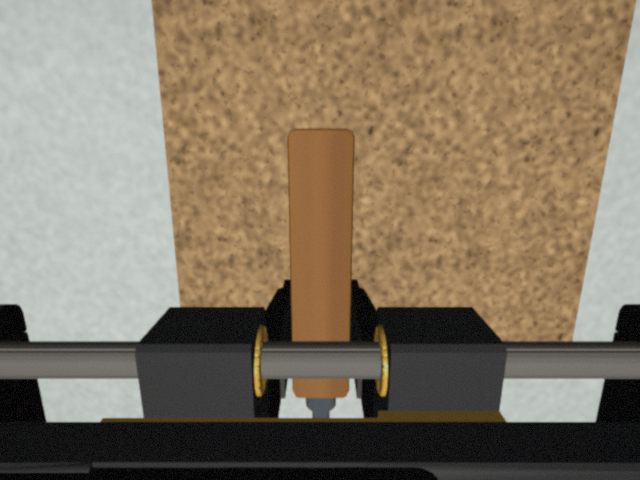

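```bash
python3 - <<'E'
from h import *
T=cam('t2');S=cam('s2')
print(tri(T,(327.6,275.2),S,(320.6,227.2)))
for z in(51,70,86):
  print(z,[np.round(pix(T,u,v,z),1) for u,v in((413.5,252.2),(410,252))],np.round(pix(S,238.8,252.5,z),1),np.round(pix(S,240.5,262,z),1))
# bolt line: bar edges at top view x
for v in (247.5,258.5): print(v,pix(T,392,v,51))
print(-T['R'].T@T['t'])
for x in (140,145,150,155,160):
  c,s=np.cos(-1.566),np.sin(-1.566)
  q=lambda z:np.array([505+c*x,-75.8+s*x,z]); print(x,np.round(proj(T,q(86)),1),np.round(proj(T,q(51)),1),np.round(proj(S,q(86)),1),np.round(proj(S,q(51)),1))
E
```

```text
(array([456.62140851, -19.11619596,  65.08761394]), array([ 0.15346251,  0.01763448,  0.16519147, -0.00461731]))
51 [array([ 505.4, -221.8,   51. ]), array([ 506.1, -213.6,   51. ])] [ 483.8 -226.9   51. ] [ 511.1 -225.3   51. ]
70 [array([ 503.7, -218.8,   70. ]), array([ 504.4, -210.7,   70. ])] [ 495.5 -225.2   70. ] [ 522.4 -223.6   70. ]
86 [array([ 502.2, -216.3,   86. ]), array([ 502.9, -208.3,   86. ])] [ 505.3 -223.7   86. ] [ 531.8 -222.2   86. ]
247.5 [ 517.94623099 -171.95416955   51.        ]
258.5 [ 492.0874958  -170.82747477   51.        ]
[3.76678890e+02 8.00716336e-01 1.46494022e+03]
140 [413.2 250.7] [410.9 252.2] [242.2 252.1] [244.2 259.5]
145 [415.4 250.6] [413.1 252.1] [240.1 252.4] [242.2 259.8]
150 [417.6 250.5] [415.2 252. ] [237.9 252.8] [240.1 260.1]
155 [419.8 250.5] [417.3 251.9] [235.8 253.1] [238.  260.5]
160 [422.  250.4] [419.5 251.9] [233.7 253.5] [236.  260.8]
```

play_rows(
  targets=[
    {"linear":[-20,-1,0],"turn":0},
    {"linear":[-45,-2,0],"turn":0},
    {"linear":[-70,-2,0],"turn":0},
    {"linear":[-95,-2,0],"turn":0},
    {"linear":[-120,-2,0],"turn":0},
    {"linear":[-145,-2,0],"turn":0},
    {"linear":[-170,-2,0],"turn":0},
    {"linear":[-195,-2,0],"turn":0},
    {"linear":[-215,-2,0],"turn":0},
    {"linear":[-228,-2,0],"turn":0},
    {"linear":[-235,-2,0],"turn":0},
    {"linear":[-235,-2,0],"turn":0},
    {"linear":[-235,-2,0],"turn":0},
    {"linear":[-235,-2,0],"turn":0},
  ],
)

```text
t: 6.58
eef_pos: [454.5, 25.3, 133.2]
tcp_rot: [3.142, -0.0, 1.577]
ft_force: [-0.3, -0.6, -1.6]
opening: 0.247
```

```bash
python3 - <<'E'
from h import *
goto(490,25,133,1.576)
snap('top','t3');snap('scene','s3')
crop('pics/t3.png','pics/t3b.png',320,185,180,120,4)
crop('pics/s3.png','pics/s3b.png',180,190,190,120,4)
E
```

```text
t 6.58 shift [-0.5 35.5  0.2] turn 0.001 pos [454.5  25.3 133.2] [ 3.142 -0.     1.577] F [-0.3 -0.6 -1.6]
```

View pics/t3b.png

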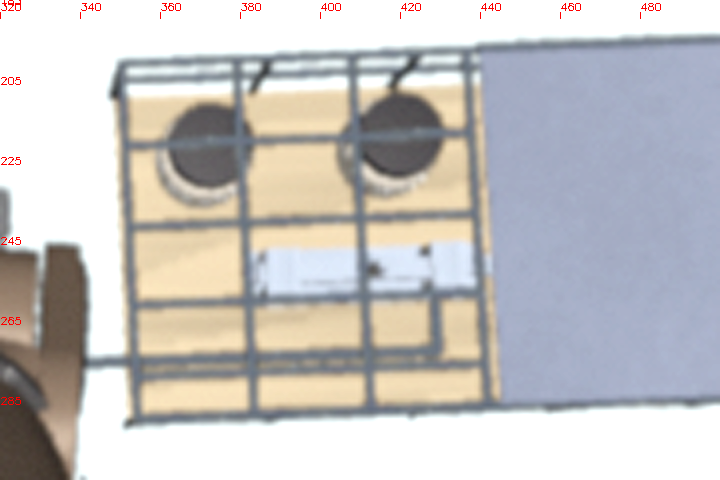

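View pics/s3b.png

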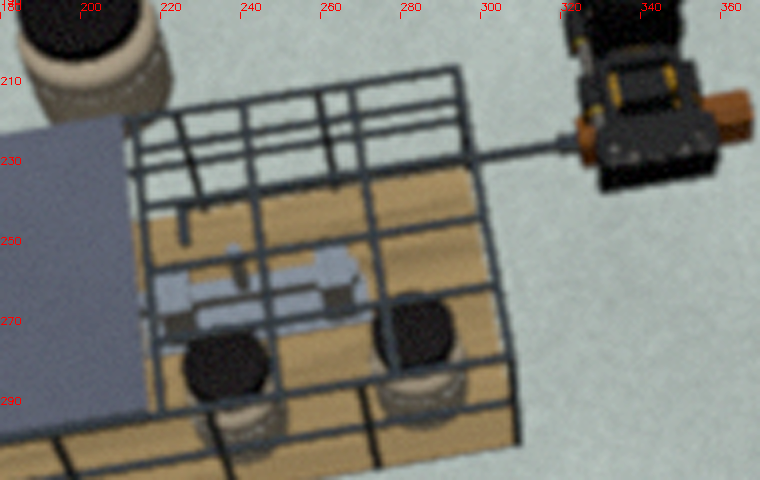

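play_rows(
  targets=[
    {"linear":[0,8,0],"turn":0},
    {"linear":[0,16,0],"turn":0},
    {"linear":[0,24,0],"turn":0},
    {"linear":[0,30,0],"turn":0},
    {"linear":[0,34,0],"turn":0},
    {"linear":[0,34,0],"turn":0},
    {"linear":[0,34,0],"turn":0},
  ],
)

```text
t: 7.55
eef_pos: [488.3, 25.1, 133.2]
tcp_rot: [-3.141, -0.0, 1.576]
ft_force: [0.6, -0.6, -1.4]
opening: 0.248
```

```bash
python3 - <<'E'
from h import *
goto(490,25,133,1.576)
snap('top','t4');snap('scene','s4')
crop('pics/t4.png','pics/t4b.png',320,185,180,120,4)
crop('pics/s4.png','pics/s4b.png',180,190,190,120,4)
a=np.vstack([cv2.imread('pics/t4b.png')[150:400,:620],cv2.imread('pics/s4b.png')[100:450,:620]]);cv2.imwrite('pics/m4.png',a)
E
```

```text
t 7.55 shift [-0.1  1.7  0.2] turn -0.0 pos [488.3  25.1 133.2] [-3.141 -0.     1.576] F [ 0.6 -0.6 -1.4]
```

View pics/m4.png

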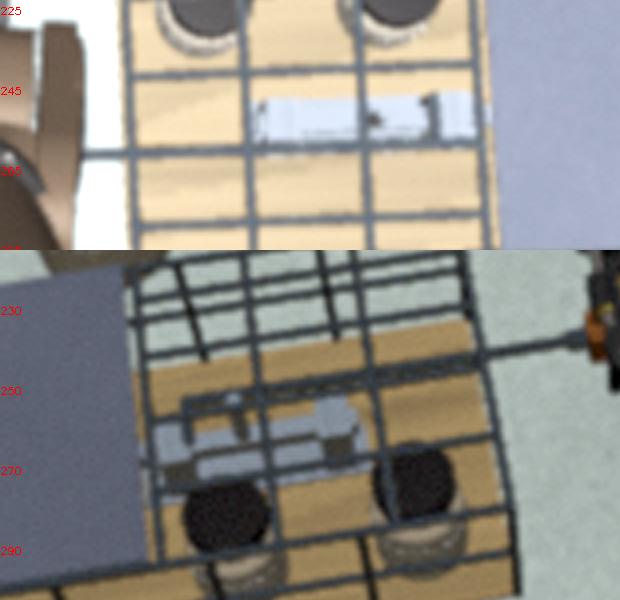

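play_rows(
  targets=[
    {"linear":[4,0,0],"turn":0},
    {"linear":[9,0,0],"turn":0},
    {"linear":[12,0,0],"turn":0},
    {"linear":[14,0,0],"turn":0},
    {"linear":[15,0,0],"turn":0},
    {"linear":[15,0,0],"turn":0},
  ],
)

```text
t: 8.4
eef_pos: [488.5, 40.1, 133.2]
tcp_rot: [3.142, -0.0, 1.576]
ft_force: [0.5, -0.3, -1.8]
opening: 0.248
```

play_rows(
  targets=[
    {"linear":[1,0,0],"turn":0},
    {"linear":[2,0,0],"turn":0},
    {"linear":[3,0,0],"turn":0},
    {"linear":[4,0,0],"turn":0},
    {"linear":[4,0,0],"turn":0},
  ],
)

```text
t: 9.02
eef_pos: [488.4, 44.1, 133.2]
tcp_rot: [3.142, -0.0, 1.576]
ft_force: [-0.0, -0.4, -1.6]
opening: 0.253
```

play_rows(
  targets=[
    {"linear":[1,0,0],"turn":0},
    {"linear":[2,0,0],"turn":0},
    {"linear":[3,0,0],"turn":0},
    {"linear":[3,0,0],"turn":0},
  ],
)

```text
t: 9.52
eef_pos: [488.5, 46.9, 133.2]
tcp_rot: [3.141, 0.0, 1.576]
ft_force: [0.4, -4.2, -2.0]
opening: 0.251
```

play_rows(
  targets=[
    {"linear":[1,0,0],"turn":0},
    {"linear":[2,0,0],"turn":0},
    {"linear":[3,0,0],"turn":0},
    {"linear":[4,0,0],"turn":0},
    {"linear":[5,0,0],"turn":0},
    {"linear":[6,0,0],"turn":0},
  ],
)

```text
t: 10.28
eef_pos: [488.5, 52.8, 133.2]
tcp_rot: [3.141, 0.0, 1.576]
ft_force: [0.1, -6.3, -1.8]
opening: 0.251
```

play_rows(
  targets=[
    {"linear":[1,0,0],"turn":0},
    {"linear":[2,0,0],"turn":0},
    {"linear":[3,0,0],"turn":0},
    {"linear":[4,0,0],"turn":0},
    {"linear":[5,0,0],"turn":0},
    {"linear":[6,0,0],"turn":0},
    {"linear":[7,0,0],"turn":0},
    {"linear":[8,0,0],"turn":0},
  ],
)

```text
t: 11.28
eef_pos: [488.4, 61.0, 133.2]
tcp_rot: [3.142, -0.0, 1.576]
ft_force: [0.3, -4.1, -2.1]
opening: 0.253
```

```bash
python3 - <<'E'
from h import *
goto(490,85,133,1.576)
snap('scene','s5')
crop('pics/s5.png','pics/s5b.png',140,190,190,140,4)
E
```

```text
t 11.28 shift [24.   1.7  0.2] turn -0.0 pos [488.4  61.  133.2] [ 3.142 -0.     1.576] F [ 0.3 -4.1 -2.1]
```

View pics/s5b.png

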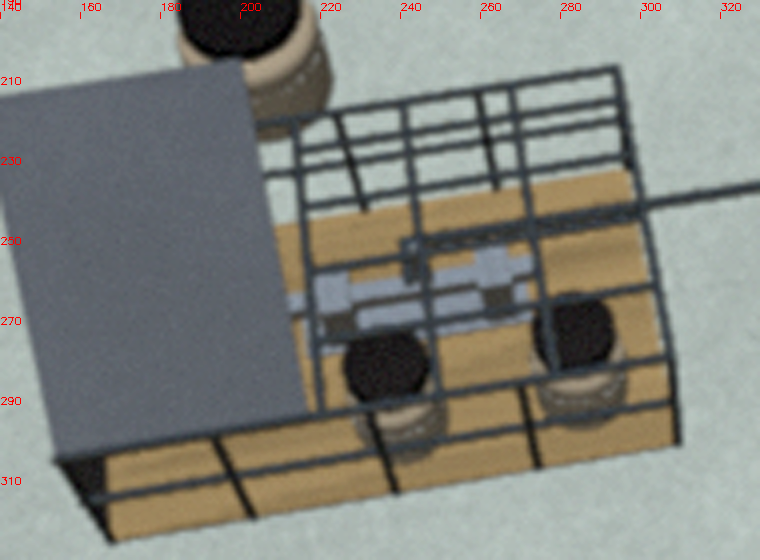

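play_rows(
  targets=[
    {"linear":[1,0,0],"turn":0},
    {"linear":[2,0,0],"turn":0},
    {"linear":[3,0,0],"turn":0},
    {"linear":[4,0,0],"turn":0},
    {"linear":[5,0,0],"turn":0},
    {"linear":[6,0,0],"turn":0},
    {"linear":[7,0,0],"turn":0},
    {"linear":[8,0,0],"turn":0},
    {"linear":[9,0,0],"turn":0},
    {"linear":[10,0,0],"turn":0},
    {"linear":[11,0,0],"turn":0},
    {"linear":[12,0,0],"turn":0},
    {"linear":[13,0,0],"turn":0},
    {"linear":[14,0,0],"turn":0},
    {"linear":[15,0,0],"turn":0},
    {"linear":[16,0,0],"turn":0},
    {"linear":[17,0,0],"turn":0},
    {"linear":[18,0,0],"turn":0},
    {"linear":[19,0,0],"turn":0},
  ],
)

```text
t: 13.7
eef_pos: [488.3, 80.1, 133.2]
tcp_rot: [3.142, -0.0, 1.576]
ft_force: [0.0, -4.4, -1.0]
opening: 0.257
```

play_rows(
  targets=[
    {"linear":[0.5,0,0],"turn":0},
    {"linear":[1,0,0],"turn":0},
    {"linear":[1.5,0,0],"turn":0},
  ],
)

```text
t: 14.08
eef_pos: [488.3, 81.6, 133.2]
tcp_rot: [3.142, -0.0, 1.576]
ft_force: [1.3, -3.6, -1.6]
opening: 0.248
```

Now in small steps, reading the force each time.

play_rows(
  targets=[
    {"linear":[0.5,0,0],"turn":0},
    {"linear":[1,0,0],"turn":0},
  ],
)

```text
t: 14.32
eef_pos: [488.2, 82.6, 133.2]
tcp_rot: [3.142, -0.0, 1.576]
ft_force: [0.1, -4.7, -1.4]
opening: 0.252
```

play_rows(
  targets=[
    {"linear":[0.5,0,0],"turn":0},
    {"linear":[0.5,0,0],"turn":0},
  ],
)

```text
t: 14.58
eef_pos: [488.2, 83.1, 133.2]
tcp_rot: [-3.142, -0.0, 1.576]
ft_force: [0.6, -3.2, -1.4]
opening: 0.249
```

play_rows(
  targets=[
    {"linear":[0.5,0,0],"turn":0},
    {"linear":[0.5,0,0],"turn":0},
  ],
)

```text
t: 14.82
eef_pos: [488.3, 83.6, 133.3]
tcp_rot: [3.141, -0.0, 1.576]
ft_force: [-0.2, -4.1, -2.4]
opening: 0.243
```

play_rows(
  targets=[
    {"linear":[0.4,0,0],"turn":0},
    {"linear":[0.4,0,0],"turn":0},
  ],
)

```text
t: 15.08
eef_pos: [488.3, 84.0, 133.2]
tcp_rot: [3.141, -0.0, 1.576]
ft_force: [-0.5, -4.2, -1.1]
opening: 0.247
```

play_rows(
  targets=[
    {"linear":[0.4,0,0],"turn":0},
    {"linear":[0.4,0,0],"turn":0},
  ],
)

```text
t: 15.32
eef_pos: [488.2, 84.4, 133.2]
tcp_rot: [3.142, -0.0, 1.576]
ft_force: [0.4, -3.3, -1.8]
opening: 0.25
```

play_rows(
  targets=[
    {"linear":[0.4,0,0],"turn":0},
    {"linear":[0.4,0,0],"turn":0},
  ],
)

```text
t: 15.58
eef_pos: [488.2, 84.8, 133.2]
tcp_rot: [3.142, -0.0, 1.576]
ft_force: [-0.0, -3.8, -2.7]
opening: 0.25
```

play_rows(
  targets=[
    {"linear":[0.4,0,0],"turn":0},
    {"linear":[0.4,0,0],"turn":0},
  ],
)

```text
t: 15.82
eef_pos: [488.2, 85.2, 133.2]
tcp_rot: [3.142, -0.0, 1.576]
ft_force: [-0.2, -4.1, -1.5]
opening: 0.248
```

play_rows(
  targets=[
    {"linear":[0.4,0,0],"turn":0},
    {"linear":[0.4,0,0],"turn":0},
  ],
)

```text
t: 16.08
eef_pos: [488.2, 85.6, 133.2]
tcp_rot: [3.142, -0.0, 1.576]
ft_force: [0.6, -3.6, -1.4]
opening: 0.25
```

play_rows(
  targets=[
    {"linear":[0.4,0,0],"turn":0},
    {"linear":[0.4,0,0],"turn":0},
  ],
)

```text
t: 16.32
eef_pos: [488.2, 86.0, 133.2]
tcp_rot: [3.142, -0.0, 1.576]
ft_force: [0.0, -3.8, -1.4]
opening: 0.251
```

```bash
python3 - <<'E'
from h import *
goto(490,85,133,1.576)
snap('scene','s6');snap('top','t6')
crop('pics/s6.png','pics/s6b.png',140,190,190,140,4)
crop('pics/t6.png','pics/t6b.png',320,185,180,120,4)
E
```

```text
t 16.32 shift [-1.   1.7  0.2] turn -0.0 pos [488.2  86.  133.2] [ 3.142 -0.     1.576] F [ 0.  -3.8 -1.4]
```

View pics/s6b.png

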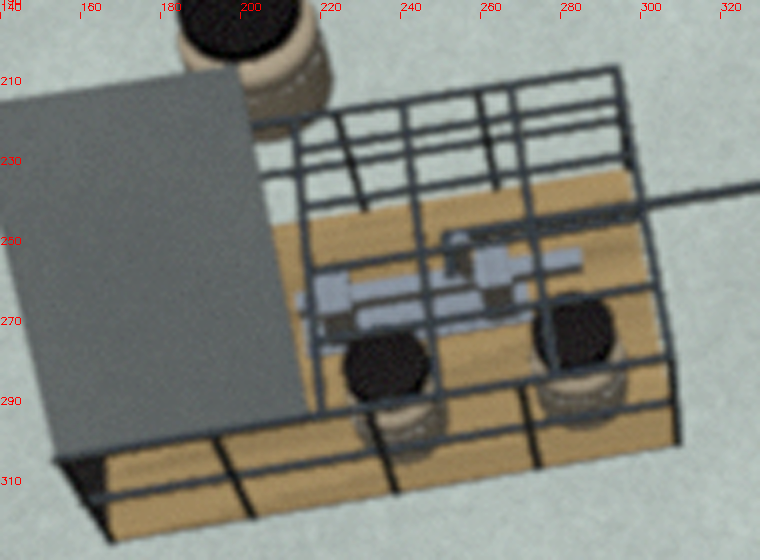

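View pics/t6b.png

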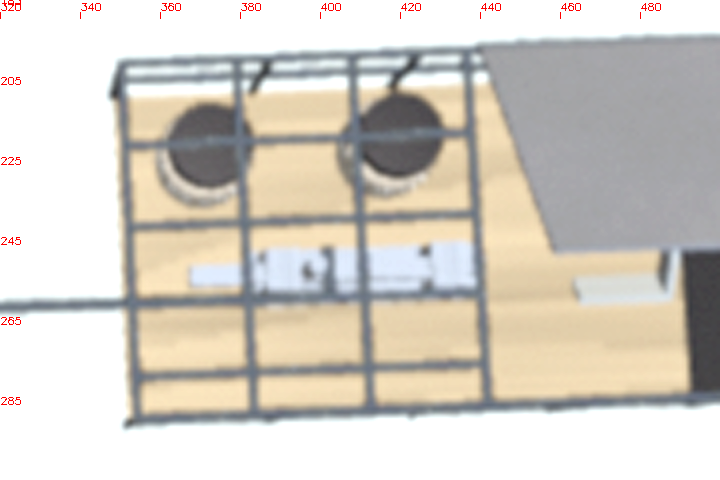

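play_rows(
  targets=[
    {"linear":[0.3,0,0],"turn":0},
    {"linear":[0.3,0,0],"turn":0},
  ],
)

```text
t: 16.68
eef_pos: [488.3, 86.3, 133.2]
tcp_rot: [3.142, -0.0, 1.576]
ft_force: [0.2, -4.0, -2.1]
opening: 0.253
```

play_rows(
  targets=[
    {"linear":[0.3,0,0],"turn":0},
    {"linear":[0.3,0,0],"turn":0},
  ],
)

```text
t: 16.92
eef_pos: [488.2, 86.6, 133.2]
tcp_rot: [3.142, -0.0, 1.576]
ft_force: [0.7, -4.7, -1.4]
opening: 0.249
```

play_rows(
  targets=[
    {"linear":[0.3,0,0],"turn":0},
    {"linear":[0.3,0,0],"turn":0},
  ],
)

```text
t: 17.18
eef_pos: [488.2, 86.9, 133.2]
tcp_rot: [3.142, -0.0, 1.576]
ft_force: [0.6, -3.4, -1.2]
opening: 0.25
```

play_rows(
  targets=[
    {"linear":[0.3,0,0],"turn":0},
    {"linear":[0.3,0,0],"turn":0},
  ],
)

```text
t: 17.42
eef_pos: [488.2, 87.0, 133.2]
tcp_rot: [3.142, 0.0, 1.576]
ft_force: [-0.2, -5.7, -2.2]
opening: 0.25
```

play_rows(
  targets=[
    {"linear":[0.2,0,0],"turn":0},
    {"linear":[0.2,0,0],"turn":0},
  ],
)

```text
t: 17.68
eef_pos: [488.3, 87.1, 133.2]
tcp_rot: [3.142, 0.0, 1.576]
ft_force: [1.1, -7.7, -2.6]
opening: 0.25
```

play_rows(
  targets=[
    {"linear":[0.2,0,0],"turn":0},
    {"linear":[0.2,0,0],"turn":0},
    {"linear":[0.2,0,0],"turn":0},
  ],
)

```text
t: 18.05
eef_pos: [488.3, 87.2, 133.2]
tcp_rot: [3.142, 0.0, 1.576]
ft_force: [-0.0, -8.5, -1.9]
opening: 0.248
```

play_rows(
  targets=[
    {"linear":[-1,0,0],"turn":0},
    {"linear":[-3,0,0],"turn":0},
    {"linear":[-7,0,0],"turn":0},
    {"linear":[-12,0,0],"turn":0},
    {"linear":[-14,0,0],"turn":0},
    {"linear":[-14,0,0],"turn":0},
  ],
)

```text
t: 18.8
eef_pos: [488.3, 73.4, 133.2]
tcp_rot: [3.142, -0.0, 1.575]
ft_force: [0.0, 0.3, -1.4]
opening: 0.255
```

play_rows(
  targets=[
    {"linear":[0,-8,0],"turn":0},
    {"linear":[0,-16,0],"turn":0},
    {"linear":[0,-24,0],"turn":0},
    {"linear":[0,-31,0],"turn":0},
    {"linear":[0,-36,0],"turn":0},
    {"linear":[0,-36,0],"turn":0},
    {"linear":[0,-36,0],"turn":0},
  ],
)

```text
t: 19.68
eef_pos: [452.5, 73.4, 133.3]
tcp_rot: [3.141, -0.0, 1.576]
ft_force: [-0.1, -0.4, -0.8]
opening: 0.251
```

```bash
python3 - <<'E'
from h import *
goto(490,85,133,1.576)
snap('scene','s7');snap('top','t7')
crop('pics/s7.png','pics/s7b.png',140,190,190,140,4)
crop('pics/t7.png','pics/t7b.png',320,185,180,120,4)
E
```

```text
t 19.68 shift [11.4 37.5  0.3] turn -0.0 pos [452.5  73.4 133.3] [ 3.141 -0.     1.576] F [-0.1 -0.4 -0.8]
```

View pics/s7b.png

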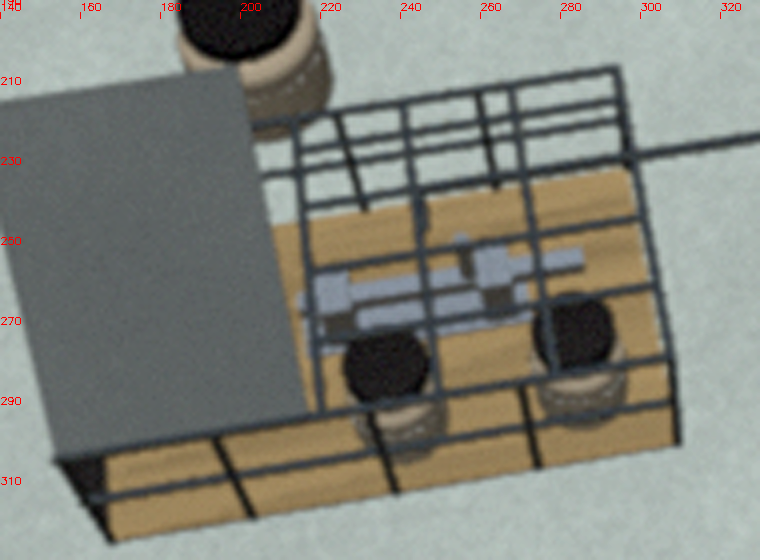

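View pics/t7b.png

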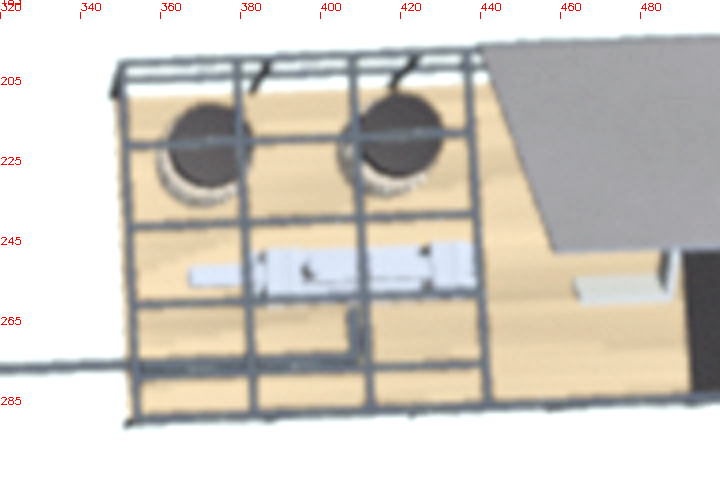

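play_rows(
  targets=[
    {"linear":[6,0,0],"turn":0},
    {"linear":[20,0,0],"turn":0},
    {"linear":[40,0,0],"turn":0},
    {"linear":[60,0,0],"turn":0},
    {"linear":[80,0,0],"turn":0},
    {"linear":[100,0,0],"turn":0},
    {"linear":[120,0,0],"turn":0},
    {"linear":[140,0,0],"turn":0},
    {"linear":[160,0,0],"turn":0},
    {"linear":[180,0,0],"turn":0},
    {"linear":[200,10,0],"turn":0},
    {"linear":[220,25,0],"turn":0},
    {"linear":[235,35,0],"turn":0},
    {"linear":[241,38,0],"turn":0},
    {"linear":[241,38,0],"turn":0},
    {"linear":[241,38,0],"turn":0},
  ],
)

```text
t: 21.78
eef_pos: [488.7, 314.2, 133.2]
tcp_rot: [-3.141, 0.0, 1.576]
ft_force: [-0.4, -0.5, -2.7]
opening: 0.25
```

```bash
python3 - <<'E'
from h import *
goto(491,314,86,1.576)
snap('scene','s8');snap('top','t8')
crop('pics/s8.png','pics/s8b.png',320,170,190,130,4)
E
```

```text
t 21.77 shift [-0.2  2.3 47.2] turn -0.0 pos [488.7 314.2 133.2] [-3.141  0.     1.576] F [-0.4 -0.5 -2.7]
```

View pics/s8b.png

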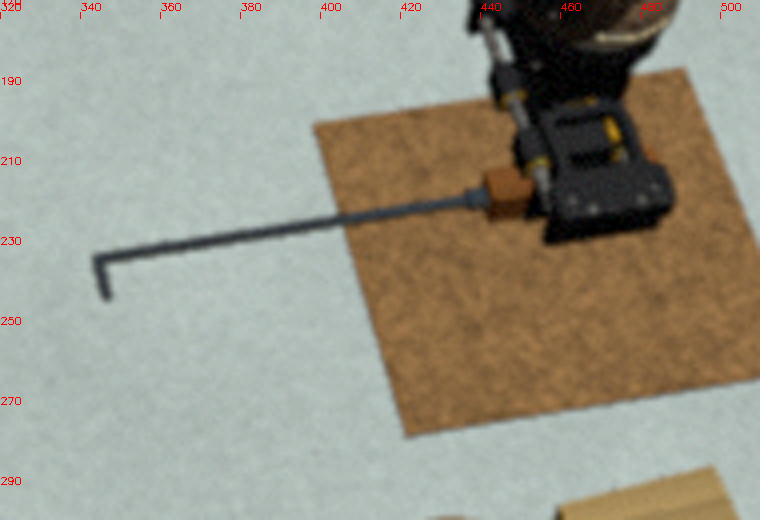

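View pics/t8.png

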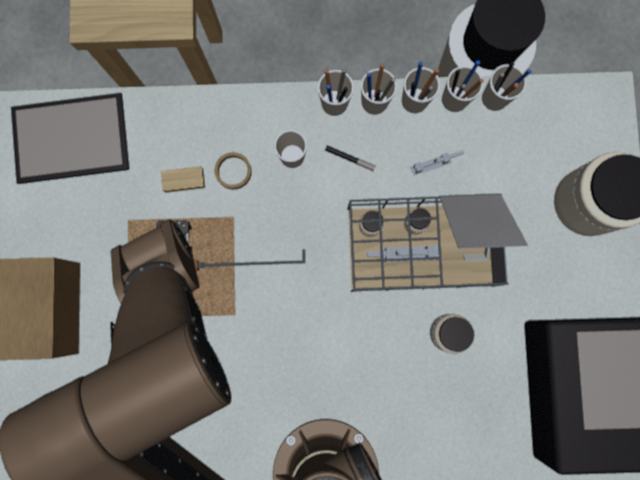

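play_rows(
  targets=[
    {"linear":[0,0,15],"turn":0},
    {"linear":[0,0,30],"turn":0},
    {"linear":[0,0,40],"turn":0},
    {"linear":[0,0,44],"turn":0},
    {"linear":[0,0,46],"turn":0},
    {"linear":[0,0,47],"turn":0},
    {"linear":[0,0,47],"turn":0},
    {"linear":[0,0,47],"turn":0},
  ],
)

```text
t: 22.88
eef_pos: [489.2, 314.6, 86.5]
tcp_rot: [3.141, -0.0, 1.576]
ft_force: [0.4, 0.5, -1.2]
opening: 0.251
```

play_rows(
  targets=[
    {"linear":[0,0,0],"turn":0},
    {"linear":[0,0,0],"turn":0},
    {"linear":[0,0,0],"turn":0},
    {"linear":[0,0,0],"turn":0},
    {"linear":[0,0,0],"turn":0},
  ],
  hand=60,
)

```text
t: 23.5
eef_pos: [489.1, 314.6, 86.3]
tcp_rot: [3.142, -0.0, 1.576]
ft_force: [0.3, -0.4, -0.7]
opening: 0.624
```

play_rows(
  targets=[
    {"linear":[0,0,-10],"turn":0},
    {"linear":[0,0,-30],"turn":0},
    {"linear":[0,0,-60],"turn":0},
    {"linear":[0,0,-100],"turn":0},
    {"linear":[0,0,-140],"turn":0},
    {"linear":[30,-40,-160],"turn":0},
    {"linear":[70,-90,-170],"turn":0},
    {"linear":[100,-120,-170],"turn":0},
    {"linear":[100,-120,-170],"turn":0},
    {"linear":[100,-120,-170],"turn":0},
    {"linear":[100,-120,-170],"turn":0},
  ],
)

```text
t: 24.88
eef_pos: [369.4, 413.3, 256.3]
tcp_rot: [3.142, -0.0, 1.574]
ft_force: [0.6, 0.2, 0.0]
opening: 0.631
```

```bash
python3 - <<'E'
from h import *
goto(491,314,86,1.576)
snap('scene','s9');snap('top','t9')
E
```

```text
t 24.88 shift [-99.7 121.3 170.3] turn -0.002 pos [369.4 413.3 256.3] [ 3.142 -0.     1.574] F [0.6 0.2 0. ]
```

View pics/s9.png

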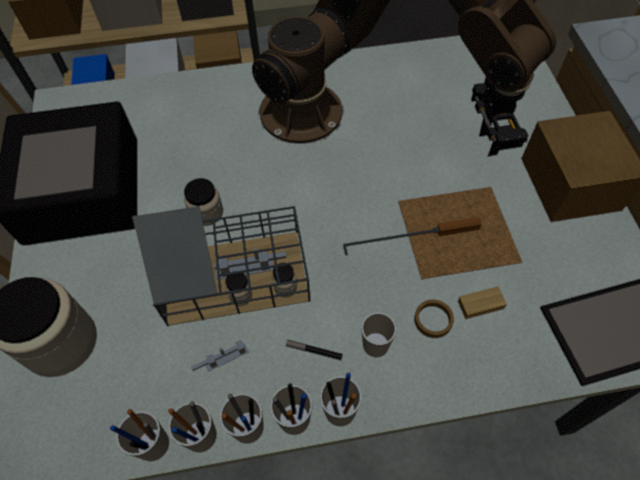

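View pics/t9.png

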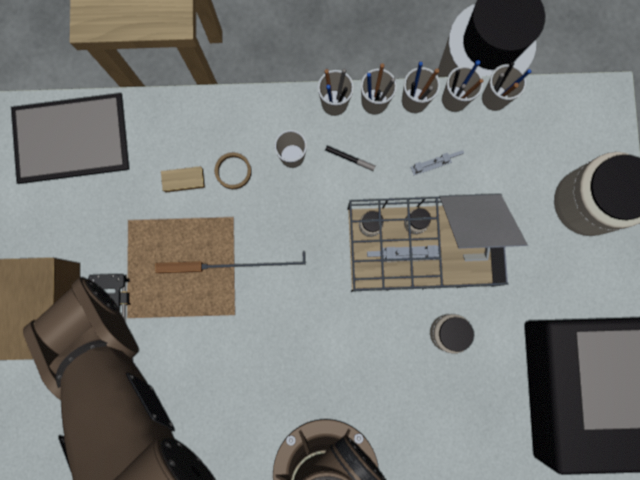

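```bash
python3 - <<'E'
from h import *
T=cam('t9');d=np.load('pics/t9.npy')
for u,v in [(160,267),(179,267),(196,266),(150,290),(230,290)]:
    z=np.median(d[v-1:v+2,u-1:u+2]);X=T['R'].T@(np.array([(u-T['cx'])/T['fx']*z,(v-T['cy'])/T['fy']*z,z])-T['t']);print(u,v,np.round(X,1))
print(pix(T,178.7,267,33))
S=cam('s9');print('bend',tri(T,(304.2,263),S,(345.5,247.5)))
crop('pics/s9.png','pics/s9b.png',320,190,190,100,4)
E
```

```text
160 267 [489.8 378.1  31.8]
179 267 [488.4 332.5  33.4]
196 266 [489.5 292.1  33.4]
150 290 [437.1 409.5   4.2]
230 290 [431.5 216.6   3.5]
[488.40736266 333.32531286  33.        ]
bend (array([491.18763207,  36.63688486,   7.31943965]), array([-0.28671328, -0.03800479, -0.30365348,  0.01192183]))
```

View pics/s9b.png

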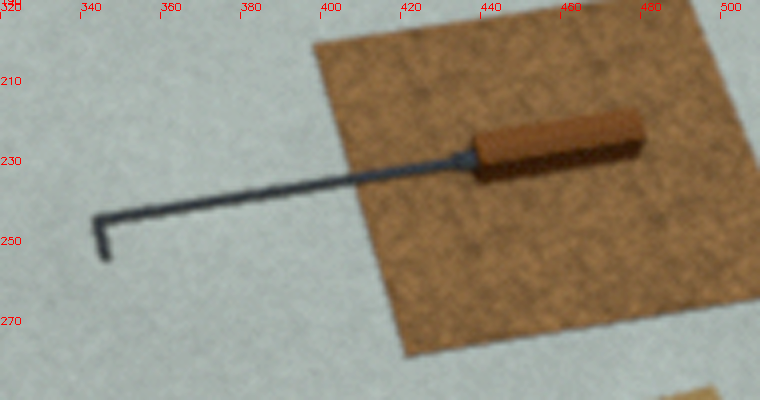

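```bash
python3 -c "
from cell import env
print(env.job_done())"
```

```text
the job is handed in; nothing more can be done
None
```

The job is done and handed in after about 25 s of robot time. The bolt is drawn back to its stop, the lid is open, and the rod lies on the mat.

- **Drawing the bolt:** I lifted the rod, put the hook in beside the post, moved it sideways behind the post and felt contact about where the pictures had put it. The draw took about 4–6 N. I stopped at 8.5 N on the wrist sensor, when the arm moved only about 0.2 mm for 0.4 mm commanded.
- **Bolt fully back:** The hand moved about 40–43 mm from first contact to the stop, against the bolt's 42 mm travel. I inferred the bolt position from the force and this travel, not from a direct reading.
- **Lid:** It had sprung open in the later pictures and stayed open. I did not measure its angle.
- **Rod on the mat:** The handle's centre is about 3 mm from the mat's centre. The handle's top measures 32–33 mm high, as it should when lying flat.
- **Other checks:** The pots and other items look unmoved in the last pictures. The gripper is clear and the wrist force is about zero.
- **Disagreements:** The first two-camera position of the post differed by about 1.4 pixels between views, and contact settled it. A last check of the bend's height gave 7 mm instead of about 18 mm. In the enlarged picture the pixel I had used was about 3 rows too low, and I did not recompute it. The handle readings are what show the rod lying flat.

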